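# Make up the pen-caddy display set on the shop plinth

## Robot

A 7-joint arm with a two-finger parallel gripper is mounted at the origin on the work surface. World frame = base frame: x ahead of the robot, y to its left, z up, the work surface at z = 0. Lengths are in m, angles in rad, forces in N, time in s.
With the tool pointing down it reaches from about 0.425 to 0.875 m from the base axis. Payload 4.7 kg.
Tool frame: the origin (TCP) lies midway between the tips of the shut fingers; the grasp point (between the pads) lies behind it (env.grip_point_offset is the z of the grasp point in the tool frame, in m); z points along the fingers, y is the line along which they close (so a half turn about z gives the same grasp; the last joint's range is limited). The gripper opens to 87 mm and grips with 3 to 60 N. Pads are 19 mm wide; open, the fingers measure 117 mm over their backs; the gripper's body (75 mm by 190 mm) begins 51 mm behind the grasp point.
Start: joints at [1.245, 0.321, -0.07, 1.45, 0.023, 1.371, -0.057], TCP at [0.217, -0.613, 0.223] pointing down, gripper open.
Joint ranges: [-2.86, 2.86], [-0.3, 2.09], [-1.38, 1.24], [0.06, 2.45], [-1.56, 4.7], [0.09, 2.05], [-2.69, 2.69]. Speed limits (rad/s): [2.57, 2.57, 3.14, 3.14, 3.14, 3.14, 3.14].

## Interface

Orientations are given as a unit quaternion [x, y, z, w].
In Python, from plant import get_obs, imaging, order, env gives the robot as it stands.
- The arm moves only by the shell command python3 -m jog 'ROWS' [FORCE]. ROWS is JSON, a list of rows, each a list of 3 entries, a list of its own where there are three numbers: the finger opening in mm, from 0 to 87, then the shift along the world's x, y, z in mm, then the turn about the world's z in degrees. A call has exactly 5 rows; each row is the pose to reach, as a shift and turn from the pose commanded when the call began; what a row does not reach only later rows make up. A row lasts 1/12 s, in which the tool goes at most 41.7 mm and 7.16 degrees, less where a joint would pass 70% of its speed; a pose out of reach is approached as far as the arm can. A call with a gripper value outside its range is refused whole. The fingers move at their own pace and stop on an object; FORCE is the grip in N (left out, the last holds). Time passes only in rows, so rows that repeat a pose let the fingers close, or fill a call up. It gives the time, the measured TCP pose, the force, the opening and the grip force at its end, in the units of the state.
- get_obs(): the state, without advancing time (a new reading comes with each control period).
- imaging.snapshot(name): name is "side" or "top"; returns a dict with "color" (480x640x3 uint8, blue, green, red), "fx", "fy", "cx", "cy" (pixels), "rvec" (rotation vector, rad) and "tvec" (3), from world to camera coordinates, as OpenCV has them. Camera axes: x right, y down, z forward; pixel columns grow to the right and rows downward; lengths in m; the calibration is good to about 2 mm. A picture is of the moment at which its call begins. There is no depth.
- order.hand_in(): hands the job in; it is judged then, once.
The state is a dict: "clock": time; "joint_positions": joint angles; "qvel": joint speeds; "effort": joint torques, N m; "ee_pos": TCP position; "eef_rot": TCP orientation; "force": force on the tool from outside, world axes, zero at the start; "torque": the same for the moment, N m; "gripper_width": opening from 0.0 (shut) to 1.0 (fully open); "grasp_force": force on a finger pad.
Only numpy, scipy, OpenCV 4.12 (cv2) and the standard library are available. Lean on these libraries where they do the work, as an engineer would, in place of code of your own. Each camera call takes 0.05 s, during which the arm holds its last target. There are 200 camera calls.

## Task

On the shop counter, first clear the old carton and the round tin off the dark plinth, standing both upright in the grey returns tray. Then build the new display: set the H-shaped wooden riser centred and square on the plinth, put the empty desk caddy centred and square on the riser, and only then load every glue stick, marker, highlighter and rubber stamp that is on the counter into the caddy, each standing up in one of its four compartments. Leave everything else on the counter alone.

Things in the scene. Friction and masses are not known exactly. Their poses are not given: they have to be found in the camera images.
- plinth: Fixed dark slate slab, 170 (x) x 190 (y) x 15 mm high. Origin: centre of its underside, on the counter; its top is 15 mm above the origin. z up.
- tray: Fixed open grey plastic returns tray, 140 (x) x 170 (y) x 45 mm high outside, walls and floor 5 mm. Origin: centre of its underside, on the counter. z up.
- carton: Old pack: upright plain cardboard box 50 (x) x 44 (y) x 80 mm high, 0.12 kg. Origin: centre of its underside. Starts on the plinth.
- tin: Old pack: round metal tin, 50 mm diameter (lid 52 mm over its top 14 mm), 70 mm high, 0.14 kg. Origin: centre of its underside. Starts on the plinth beside the carton, their centres about 90 mm apart along the plinth's y.
- riser: Dark wooden H-shaped board, 130 x 130 mm, 24 mm thick, 0.28 kg: two bars 34 (x) x 130 (y) mm centred at x = -48 and +48 mm, joined by a web 56 mm wide in y. The notch at each y side is 62 mm wide (x), 37 mm deep (y): grip the web along y, a finger in each notch. Same after a half turn. Origin: centre of its underside.
- caddy: Light wooden box 102 (x) x 122 (y) x 55 mm high, walls and floor 5 mm, 0.38 kg. Open on top: four compartments, each 42 x 42 mm, 50 mm deep, centred at x = -25 and +25, y = -35 and +35 mm (a narrow empty gap between the pairs). Handle over the middle: bar 12 mm thick (x), 48 mm long (y), 98 to 120 mm above the origin. Same after a half turn. Origin: centre of its underside.
- glue: Glue stick standing on end: round, 28 mm diameter (grey cap 29 mm over the top 28 mm), 88 mm high, white. Origin: centre of its underside. May be absent.
- marker: Jumbo marker standing on its cap: round, 27 mm diameter over the lowest 35 mm and 25 mm above, 88 mm high, black and grey. Origin: centre of its underside. May be absent.
- highlighter: Flat highlighter standing on end: rectangular, 28 (x) x 22 (y) mm up to 58 mm, 26 x 20 mm from there to its top at 88 mm, white with grey cap. Origin: centre of its underside. May be absent.
- stamp: Wooden rubber stamp: square foot 28 x 28 x 22 mm, thin neck 18 mm diameter, round knob 26 mm diameter from 46 to 88 mm (its top), rounded edge. Origin: centre of its underside. May be absent.
- inkjar: Bystander, leave alone: short round ink jar, 50 mm diameter, 50 mm high, standing among the stationery. Origin: centre of its underside.
- notes: Bystander, leave alone: block of paper notes 50 x 50 x 38 mm, among the stationery. Origin: centre of its underside.
- stapler: Bystander, leave alone: black stapler 130 x 34 x 56 mm, at the right of the counter. Origin: centre of its underside.
- calculator: Bystander, leave alone: grey calculator 150 x 100 x 21 mm, beyond the plinth. Origin: centre of its underside.
- tape: Bystander, leave alone: black tape dispenser 150 x 50 x 70 mm, beyond the plinth to the left. Origin: centre of its underside.

How it is judged:
By the outcome, as a careful person would: the job done as asked, in the order asked, and still so for the second after the job is handed in, with the robot touching nothing.
Of glue, marker, highlighter, stamp only 2 to 4 are there at a start; the rules pass over those that are not, and their reading is None.
At some moment in a run one of caddy may be knocked a few centimetres aside while the robot is not near it.
It also fails if it takes over 210 s, if anything falls off the work surface, if the arm or the gripper's body presses on something with over 40 N, if the wrist force passes 120 N, or if a joint passes its speed limit or range.

## Working session

There is one attempt and no reset: what is moved stays moved. The work goes in short steps, Python scripts to look and compute and a shell command to move; the robot and the scene stay as the last step left them, time stands still between calls to the robot, and variables do not carry over. Pictures are saved under pics/ and viewed, at most 14 in all, crops included, and the job is handed in when it is done.

```bash
ls; mkdir -p pics
python3 - <<'E'
from plant import get_obs, imaging, order, env
import cv2,json
o=get_obs();print(o, env.grip_point_offset)
for n in ("side","top"):
    s=imaging.snapshot(n);cv2.imwrite(f"pics/{n}0.png",s["color"])
    print(n,{k:v for k,v in s.items() if k!="color"})
E
```

```text
pics
{'clock': 0.0, 'joint_positions': array([ 1.24505575,  0.32181868, -0.07006755,  1.45167634,  0.02259552,
        1.37076909, -0.05686728]), 'qvel': array([ 6.41033356e-04,  3.16950766e-05, -1.76463357e-03,  9.09923470e-04,
        1.59864463e-03,  1.48438323e-03, -1.87870333e-03]), 'effort': array([ 1.10350327e-04, -4.91287351e+01, -4.03740825e-01, -3.12528241e+01,
       -6.37660269e-02,  4.36730019e-02,  1.88500258e-04]), 'ee_pos': array([ 0.21643191, -0.61233088,  0.22146349]), 'eef_rot': array([ 9.85593912e-01,  1.69126437e-01, -2.07489949e-04, -9.19297213e-04]), 'force': array([-0.07511667,  0.58374279, -0.18082741]), 'torque': array([-0.04342514,  0.01410685, -0.02116949]), 'grasp_force': 0.0, 'gripper_width': 1.0021541037518984} -0.0187
side {'fx': 536.9267569232924, 'fy': 536.9267569232924, 'cx': 313.5207285373599, 'cy': 240.79391891944167, 'rvec': array([ 0.81105846, -2.60005226,  1.05968561]), 'tvec': array([0.448241  , 0.31635367, 0.98803618])}
top {'fx': 439.5039180731692, 'fy': 439.5039180731692, 'cx': 321.0165076075678, 'cy': 232.73425992984212, 'rvec': array([ 2.15908762, -2.12445359,  0.17240677]), 'tvec': array([-0.08285363,  0.58443942,  0.94357125])}
```

View pics/side0.png

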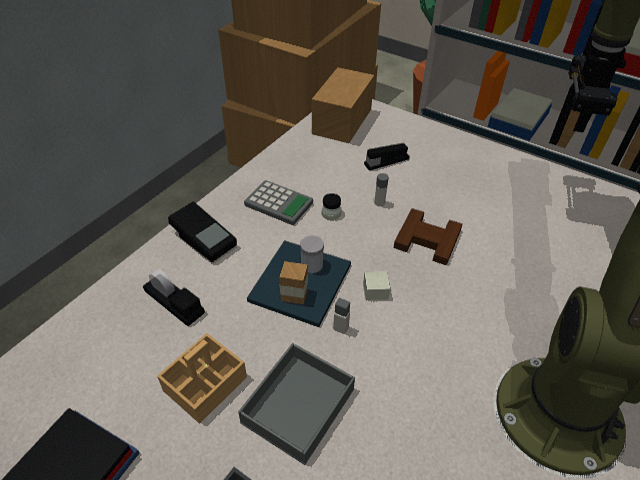

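View pics/top0.png

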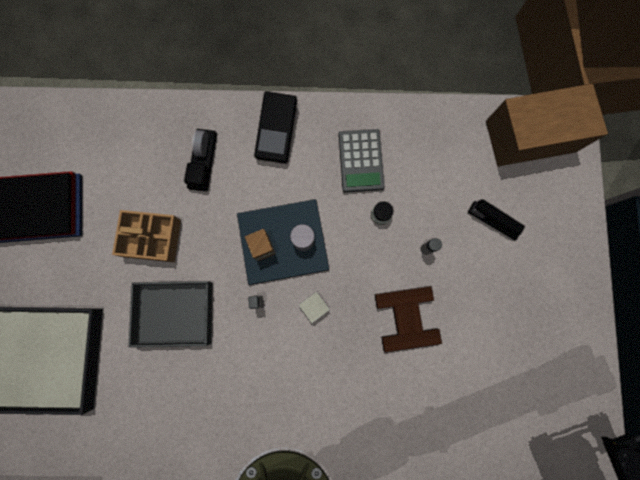

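The side view shows the tin at (312,254), the carton at (293,283), the caddy at (203,377) and the riser at (428,236). It also shows two stationery items at (342,315) and (381,190), the ink jar at (331,206) and the notes at (376,286). The top view shows the same objects. Next, enlarged crops.

```bash
cat > h.py <<'E'
import cv2,numpy as np
from plant import get_obs, imaging, order, env
from scipy.spatial.transform import Rotation as R
def snap(n,f=None,crop=None,k=1):
    s=imaging.snapshot(n)
    if f:
        c=s["color"]
        if crop: c=c[crop[1]:crop[3],crop[0]:crop[2]]
        cv2.imwrite("pics/"+f,cv2.resize(c,None,fx=k,fy=k,interpolation=cv2.INTER_CUBIC))
    return s
def K(s): return np.array([[s["fx"],0,s["cx"]],[0,s["fy"],s["cy"]],[0,0,1]])
def ground(s,uv,z):
    """world points at height z of pixels uv"""
    M=R.from_rotvec(s["rvec"]).as_matrix(); c=-M.T@s["tvec"]
    d=np.c_[np.atleast_2d(uv),np.ones(len(np.atleast_2d(uv)))]@np.linalg.inv(K(s)).T@M
    return c+d*((np.asarray(z)-c[2])/d[:,2])[:,None] if np.ndim(z) else c+d*((z-c[2])/d[:,2])[:,None]
def proj(s,P): return cv2.projectPoints(np.atleast_2d(P).astype(float),s["rvec"],s["tvec"],K(s),None)[0][:,0]
def state():
    o=get_obs(); r=R.from_quat(o["eef_rot"]).as_matrix()
    print("t%.2f"%o["clock"],"tcp",(o["ee_pos"]*1e3).round(1),"yaxis ang",np.degrees(np.arctan2(r[1,1],r[0,1])).round(1),"F",o["force"].round(1),"w",round(o["gripper_width"]*87,1),"gf",round(o["grasp_force"],1))
E
python3 - <<'E'
from h import *
state()
s=snap("top","t1.png",(100,185,500,365),2)
s=snap("side","s1.png",(230,140,480,345),3.2)
E
```

```text
t0.10 tcp [ 216.4 -612.4  221.6] yaxis ang -70.5 F [-0.3 -1.3 -0.4] w 86.7 gf 0.0
```

View pics/t1.png

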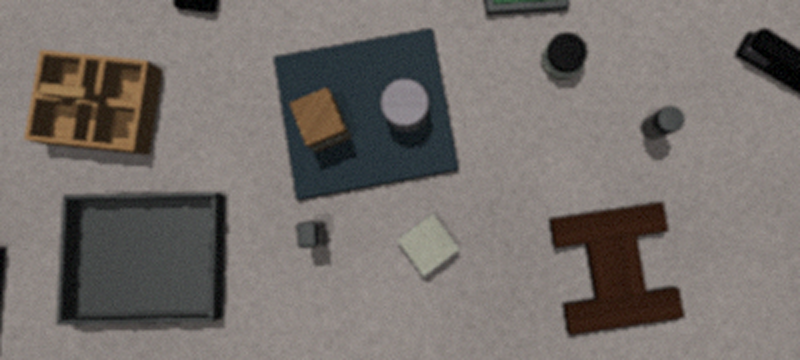

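View pics/s1.png

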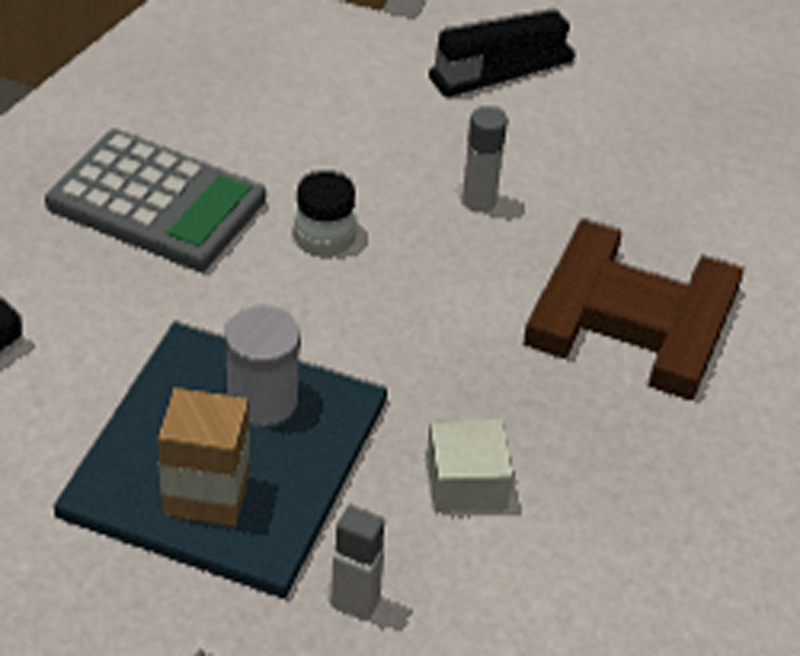

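The crops show a rectangular highlighter at t1 (308,234) and a round glue stick at t1 (668,120). There is no marker and no stamp.

```bash
cat > m.py <<'E'
from h import *
t=snap("top"); s=snap("side")
T=lambda p: np.array(p)/2+[99.75,184.75]
S=lambda p: np.array(p)/3.2+[229.66,139.66]
def quad(n,c,p,z):
    g=ground(c,p,z)[:,:2]*1e3
    e=np.roll(g,-1,0)-g
    print(n,"c",g.mean(0).round(1),"edges",np.hypot(*e.T).round(0),"ang",np.degrees(np.arctan2(e[:,1],e[:,0])).round(1))
quad("plinth T",t,T([(275,56),(433,30),(457,170),(299,199)]),.015)
quad("plinth S",s,S([(176,322),(387,388),(286,590),(57,508)]),.015)
quad("carton T",t,T([(290,98),(327,89),(348,130),(312,150)]),.095)
quad("carton S",s,S([(174,388),(250,397),(238,456),(160,440)]),.095)
quad("riser T",t,T([(550,219),(664,203),(683,316),(569,334)]),.024)
quad("riser S",s,S([(586,219),(744,267),(692,382),(526,332)]),.024)
quad("caddy T",t,T([(40,52),(152,62),(137,152),(27,142)]),.055)
quad("tray T",t,T([(66,197),(224,194),(224,320),(60,322)]),.045)
quad("hl T",t,T([(298,223),(317,222),(317,246),(298,247)]),.088)
quad("hl S",s,S([(352,507),(384,520),(374,551),(337,538)]),.088)
for n,c,p,z in [("tin T",t,T([405,102]),.085),("tin S",s,S([262,333]),.085),("glue T",t,T([670,120]),.088),("glue S",s,S([488,120]),.088),("jarT",t,T([567,52]),.05),("notesT",t,T([429,246]),.038),("stapT",t,T([760,45]),.05)]:
    print(n,(ground(c,p,z)*1e3).round(1))
state()
E
python3 m.py
```

```text
plinth T c [569.4  14.7] edges [187. 167. 183. 169.] ang [ -79.5 -169.5  101.3   11.9]
plinth S c [566.2  18.1] edges [166. 190. 167. 189.] ang [-168.5  101.8   11.2  -78.2]
carton T c [553.5  57.7] edges [40. 50. 43. 61.] ang [ -75.1 -151.4  120.4   24.9]
carton S c [550.6  62.5] edges [50. 50. 51. 45.] ang [-154.2  116.3   19.9  -64.6]
riser T c [ 398.4 -271. ] edges [131. 126. 128. 127.] ang [ -81.2 -171.7   99.5    9.3]
riser S c [ 395.  -267.5] edges [125. 133. 123. 137.] ang [-170.7   97.7   11.2  -81.4]
caddy T c [571.4 319.6] edges [126. 102. 122. 102.] ang [-94.2 174.5  85.7  -3.1]
tray T c [401.6 250.6] edges [174. 136. 177. 134.] ang [ -88.  -176.9   91.6    2. ]
hl T c [429.4  66.2] edges [20. 25. 20. 25.] ang [ -86.1 -177.8   93.9    2.4]
hl S c [424.2  74.5] edges [22. 25. 24. 26.] ang [-172.9  107.6   10.8  -78.1]
tin T [[572.3 -32.9  85. ]]
tin S [[570.2 -29.6  85. ]]
glue T [[ 557. -318.   88.]]
glue S [[ 555.3 -314.1   88. ]]
jarT [[ 637.8 -213.4   50. ]]
notesT [[418.9 -61.1  38. ]]
stapT [[ 649.6 -432.4   50. ]]
t0.30 tcp [ 216.5 -612.7  222.2] yaxis ang -70.5 F [-0.3  0.   0.2] w 87.0 gf 0.0
```

```bash
J="python3 -m jog"; 
python3 -m jog '[[87,[17,34,0],5],[87,[34,68,0],10],[87,[50,101,0],14],[87,[67,134,0],19],[87,[84,168,0],24]]' 20
python3 -m jog '[[87,[17,34,0],5],[87,[34,68,0],10],[87,[50,101,0],14],[87,[67,134,0],19],[87,[84,168,0],24]]'
python3 -m jog '[[87,[17,34,0],5],[87,[34,68,0],10],[87,[50,101,0],14],[87,[67,134,0],19],[87,[84,168,0],24]]'
python3 -m jog '[[87,[17,34,0],5],[87,[34,68,0],10],[87,[50,101,0],14],[87,[67,134,0],19],[87,[84,168,0],24]]'
python3 -c "from h import *; state()"
```

```text
clock: 0.72
ee_pos: [0.3011, -0.4433, 0.2225]
eef_rot: [0.928, 0.372, -0.0, 0.0]
force: [2.0, -0.3, 0.1]
gripper_width: 1.002
grasp_force: 0.0
clock: 1.13
ee_pos: [0.385, -0.2754, 0.2228]
eef_rot: [0.831, 0.557, -0.0, 0.0]
force: [-0.2, -0.1, 0.3]
gripper_width: 0.998
grasp_force: 0.0
clock: 1.55
ee_pos: [0.469, -0.1074, 0.2229]
eef_rot: [0.697, 0.717, -0.0, 0.001]
force: [0.2, 0.1, -1.0]
gripper_width: 0.998
grasp_force: 0.0
clock: 1.97
ee_pos: [0.5532, 0.0604, 0.2229]
eef_rot: [0.532, 0.846, -0.0, 0.001]
force: [-0.1, -0.5, -0.2]
gripper_width: 0.996
grasp_force: 0.0
t1.97 tcp [553.2  60.4 222.9] yaxis ang 25.7 F [-0.1 -0.5 -0.2] w 86.6 gf 0.0
```

```bash
python3 -m jog '[[87,[0,0,-40],0],[87,[0,0,-80],0],[87,[0,0,-115],0],[87,[0,0,-140],0],[87,[0,0,-157],0]]' 20 >/dev/null
python3 -m jog '[[40,[0,0,0],0],[40,[0,0,0],0],[40,[0,0,0],0],[40,[0,0,0],0],[40,[0,0,0],0]]' 
python3 -m jog '[[40,[0,0,0],0],[40,[0,0,3],0],[40,[0,0,10],0],[40,[0,0,25],0],[40,[0,0,50],0]]'
python3 -c "from h import *; state()"
```

```text
clock: 2.8
ee_pos: [0.5539, 0.0592, 0.0673]
eef_rot: [0.534, 0.846, 0.001, 0.001]
force: [-0.7, -0.3, -1.0]
gripper_width: 0.705
grasp_force: 0.0
clock: 3.22
ee_pos: [0.5505, 0.0587, 0.1143]
eef_rot: [0.534, 0.846, -0.001, -0.002]
force: [0.2, -0.6, -1.1]
gripper_width: 0.576
grasp_force: 19.7
t3.22 tcp [550.5  58.7 114.3] yaxis ang 25.5 F [ 0.2 -0.6 -1.1] w 50.1 gf 19.7
```

```bash
python3 -m jog '[[40,[-5,8,10],-2],[40,[-20,30,20],-5],[40,[-38,57,30],-8],[40,[-57,86,35],-11],[40,[-75,114,35],-13]]' >/dev/null
python3 -m jog '[[40,[-19,29,0],-3],[40,[-37,57,0],-6],[40,[-56,86,0],-8],[40,[-69,105,0],-10],[40,[-76,115,0],-10]]' >/dev/null
python3 -m jog '[[40,[0,0,-20],0],[40,[0,0,-40],0],[40,[0,0,-60],0],[40,[0,0,-75],0],[40,[0,0,-80],0]]' 
python3 -c "
from h import *; state(); snap('side','s2.png',(140,180,440,405),2.6)"
```

```text
clock: 4.47
ee_pos: [0.4001, 0.287, 0.0688]
eef_rot: [0.692, 0.722, -0.002, -0.0]
force: [-1.4, -0.4, -1.2]
gripper_width: 0.578
grasp_force: 19.7
t4.47 tcp [400.1 287.   68.8] yaxis ang 2.5 F [-1.4 -0.4 -1.2] w 50.3 gf 19.7
```

View pics/s2.png

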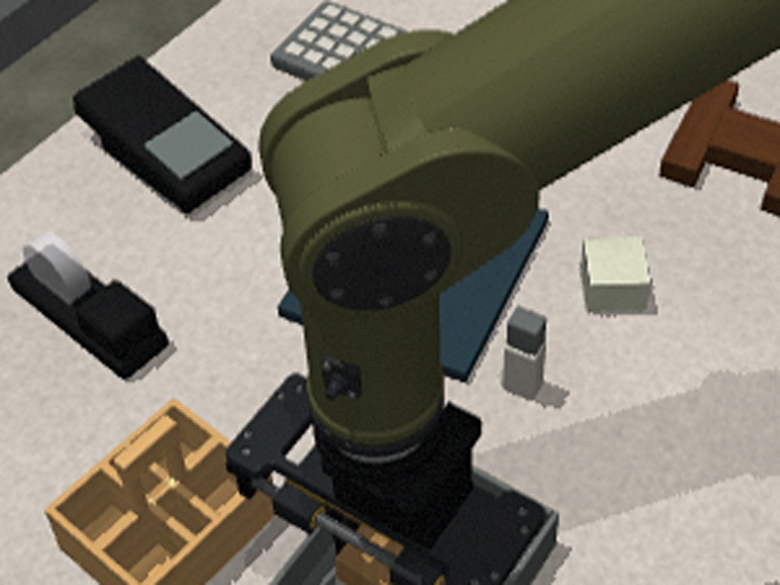

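The arm hides the carton in this view. It is held at tray height, clear of the caddy at (160,480), so I lower it step by step until contact.

```bash
python3 -m jog '[[40,[0,0,-2],0],[40,[0,0,-4],0],[40,[0,0,-6],0],[40,[0,0,-6],0],[40,[0,0,-6],0]]' |egrep "pos|force"
python3 -m jog '[[40,[0,0,-1],0],[40,[0,0,-2],0],[40,[0,0,-3],0],[40,[0,0,-3],0],[40,[0,0,-3],0]]' |egrep "pos|force"
python3 -m jog '[[40,[0,0,-1],0],[40,[0,0,-1],0],[40,[0,0,-2],0],[40,[0,0,-2],0],[40,[0,0,-2],0]]' |egrep "pos|force"
```

```text
ee_pos: [0.4019, 0.2883, 0.0651]
force: [-1.0, 0.3, -1.9]
grasp_force: 19.7
ee_pos: [0.4016, 0.2881, 0.0615]
force: [0.5, 0.2, -1.8]
grasp_force: 19.7
ee_pos: [0.4016, 0.2881, 0.0595]
force: [-0.0, -0.3, -1.0]
grasp_force: 19.7
```

```bash
for i in 1 2 3; do python3 -m jog '[[40,[0,0,-1],0],[40,[0,0,-2],0],[40,[0,0,-2],0],[40,[0,0,-2],0],[40,[0,0,-2],0]]' |egrep "pos|^force" ; done
```

```text
ee_pos: [0.4017, 0.2882, 0.0577]
force: [0.1, -0.4, 1.1]
ee_pos: [0.4028, 0.2888, 0.0568]
force: [-0.3, -1.6, 7.4]
ee_pos: [0.4035, 0.2891, 0.0563]
force: [-2.7, -3.6, 17.9]
```

```bash
python3 -m jog '[[40,[0,0,2],0],[40,[0,0,3],0],[68,[0,0,3],0],[68,[0,0,3],0],[68,[0,0,3],0]]' |egrep "pos|^force|width"
python3 -m jog '[[68,[0,0,0],0],[68,[0,0,0],0],[70,[0,0,0],0],[70,[0,0,15],0],[70,[0,0,40],0]]' |egrep "pos|^force|width"
python3 -m jog '[[87,[-0,-0,40],0],[87,[20,-20,80],0],[87,[40,-50,100],0],[87,[60,-80,110],0],[87,[77,-112,110],0]]' |egrep "pos|^force|width"
python3 -m jog '[[87,[17,-37,0],0],[87,[33,-75,0],0],[87,[50,-112,0],0],[87,[67,-150,0],0],[87,[84,-187,0],0]]' |egrep "pos|^force|width"
python3 -c "
from h import *; state(); snap('top','t2.png',(100,185,500,365),2)"
```

```text
ee_pos: [0.4014, 0.288, 0.0563]
force: [-0.8, 0.6, 0.8]
gripper_width: 0.72
ee_pos: [0.3997, 0.2868, 0.0948]
force: [0.1, -0.9, -0.2]
gripper_width: 0.798
ee_pos: [0.4816, 0.1759, 0.2104]
force: [0.6, -0.1, 0.0]
gripper_width: 0.985
ee_pos: [0.5631, -0.0131, 0.2066]
force: [-0.4, -0.7, 0.3]
gripper_width: 1.0
t8.68 tcp [563.1 -13.1 206.6] yaxis ang 2.5 F [-0.4 -0.7  0.3] w 87.0 gf 0.0
```

View pics/t2.png

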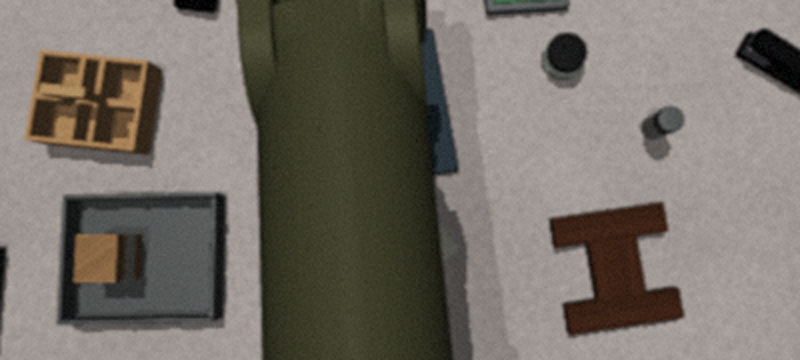

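The carton stands upright in the tray at t2 (98,258). Next, the tin.

```bash
python3 -m jog '[[87,[4,-9,-20],0],[87,[8,-18,-50],0],[87,[8,-18,-85],0],[87,[8,-18,-120],0],[87,[8,-18,-145],0]]' >/dev/null
python3 -m jog '[[87,[0,0,-15],0],[87,[0,0,-28],0],[44,[0,0,-28],0],[44,[0,0,-28],0],[44,[0,0,-28],0]]' 25 >/dev/null
python3 -m jog '[[44,[0,0,0],0],[44,[0,0,0],0],[44,[0,0,0],0],[44,[0,0,0],0],[44,[0,0,0],0]]' |egrep "pos|^force|width"
python3 -m jog '[[44,[0,0,0],0],[44,[0,0,3],0],[44,[0,0,15],0],[44,[0,0,40],0],[44,[0,0,70],0]]' 
python3 -c "from h import *; state()"
```

```text
ee_pos: [0.5714, -0.0289, 0.0344]
force: [0.9, 0.4, 3.2]
gripper_width: 0.593
clock: 10.4
ee_pos: [0.5683, -0.0287, 0.1027]
eef_rot: [0.692, 0.722, -0.001, -0.002]
force: [1.4, -0.4, -1.6]
gripper_width: 0.589
grasp_force: 25.1
t10.40 tcp [568.3 -28.7 102.7] yaxis ang 2.5 F [ 1.4 -0.4 -1.6] w 51.3 gf 25.1
```

```bash
python3 -m jog '[[44,[-5,8,15],0],[44,[-20,30,30],0],[44,[-40,57,42],0],[44,[-60,86,45],0],[44,[-80,114,45],0]]' >/dev/null
python3 -m jog '[[44,[-20,29,0],0],[44,[-41,59,0],0],[44,[-62,89,0],0],[44,[-80,115,0],0],[44,[-89,127,0],0]]' >/dev/null
python3 -m jog '[[44,[0,0,-25],0],[44,[0,0,-55],0],[44,[0,0,-85],0],[44,[0,0,-105],0],[44,[0,0,-117],0]]' |egrep "pos|^force" 
python3 -m jog '[[44,[0,0,-1],0],[44,[0,0,-2],0],[44,[0,0,-3],0],[44,[0,0,-4],0],[44,[0,0,-4],0]]' |egrep "pos|^force" 
python3 -m jog '[[44,[0,0,-1],0],[44,[0,0,-2],0],[44,[0,0,-2],0],[44,[0,0,-2],0],[44,[0,0,-2],0]]' |egrep "pos|^force"
```

```text
ee_pos: [0.3995, 0.2112, 0.0294]
force: [-0.6, -0.0, -0.6]
ee_pos: [0.4024, 0.2123, 0.0285]
force: [0.4, 0.1, -1.1]
ee_pos: [0.4017, 0.2122, 0.0256]
force: [1.0, -0.5, -0.5]
```

```bash
python3 -m jog '[[44,[0,0,-1],0],[44,[0,0,-2],0],[44,[0,0,-2],0],[44,[0,0,-2],0],[44,[0,0,-2],0]]' |egrep "pos|^force" 
python3 -m jog '[[68,[0,0,0],0],[68,[0,0,0],0],[68,[0,0,0],0],[68,[0,0,0],0],[68,[0,0,0],0]]' |egrep "pos|^force|width"
python3 -m jog '[[70,[0,0,10],0],[70,[0,0,35],0],[70,[0,0,75],0],[70,[0,0,115],0],[70,[0,0,155],0]]' |egrep "pos|^force|width"
```

```text
ee_pos: [0.4019, 0.2124, 0.0243]
force: [-1.9, -0.1, 6.8]
ee_pos: [0.4015, 0.2121, 0.0235]
force: [0.3, -0.6, 0.3]
gripper_width: 0.776
ee_pos: [0.4009, 0.2126, 0.1808]
force: [1.4, -0.2, 0.1]
gripper_width: 0.802
```

```bash
python3 -m jog '[[87,[12,-32,0],-6],[87,[24,-64,0],-12],[87,[36,-96,0],-18],[87,[48,-128,0],-23],[87,[60,-160,0],-28]]' 30 >/dev/null
python3 -m jog '[[87,[0,-33,0],-6],[87,[0,-66,0],-12],[87,[0,-99,0],-18],[87,[0,-132,0],-23],[87,[0,-165,0],-28]]' >/dev/null
python3 -m jog '[[87,[-12,-32,0],-6],[87,[-25,-64,0],-12],[87,[-38,-96,0],-18],[87,[-51,-128,0],-23],[87,[-64,-156,0],-27],[87,[-64,-156,0],-27]]' |tail -3
python3 -m jog '[[87,[-12,-32,0],-6],[87,[-25,-64,0],-12],[87,[-38,-96,0],-18],[87,[-51,-128,0],-23],[87,[-64,-156,0],-27]]' >/dev/null
python3 -m jog '[[87,[0,0,-30],0],[87,[0,0,-65],0],[87,[0,0,-95],0],[87,[0,0,-115],0],[87,[0,0,-125],0]]' >/dev/null
python3 -c "
from h import *; state()
s=snap('side','s3.png',(340,150,540,300),4)"
```

```text
t15.40 tcp [ 396.  -267.6   51.4] yaxis ang -80.5 F [-0.5  0.8  0.9] w 87.1 gf 0.0$: bad value
```

View pics/s3.png

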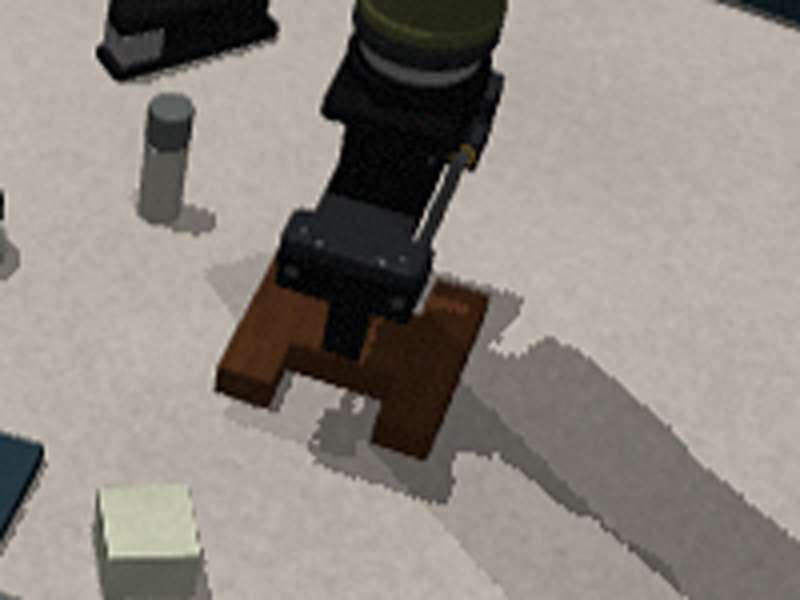

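The extra 6-row call was a typing slip and was refused whole. The finger at (350,340) is centred over the web, so I descend and grip.

```bash
python3 -m jog '[[87,[0,0,-12],0],[87,[0,0,-24],0],[87,[0,0,-34],0],[87,[0,0,-41],0],[87,[0,0,-45],0]]' 30 |egrep "pos|^force"
python3 -m jog '[[50,[0,0,0],0],[50,[0,0,0],0],[50,[0,0,0],0],[50,[0,0,0],0],[50,[0,0,0],0]]' >/dev/null
python3 -m jog '[[50,[0,0,0],0],[50,[0,0,0],0],[50,[0,0,0],0],[50,[0,0,0],0],[50,[0,0,0],0]]' |egrep "pos|^force|width|grasp"
python3 -m jog '[[50,[0,0,5],0],[50,[0,0,25],0],[50,[0,0,55],0],[50,[0,0,90],0],[50,[0,0,125],0]]' 
python3 -c "from h import *; state()"
```

```text
ee_pos: [0.3978, -0.2689, 0.0085]
force: [0.4, 0.2, 0.2]
ee_pos: [0.3979, -0.2693, 0.009]
force: [-0.3, -1.4, 3.4]
gripper_width: 0.64
grasp_force: 30.0
clock: 17.12
ee_pos: [0.3963, -0.2675, 0.1338]
eef_rot: [0.997, 0.083, -0.001, -0.001]
force: [2.1, -1.1, -2.5]
gripper_width: 0.643
grasp_force: 30.0
t17.12 tcp [ 396.3 -267.5  133.8] yaxis ang -80.5 F [ 2.1 -1.1 -2.5] w 55.9 gf 30.0
```

```bash
python3 -m jog '[[50,[6,10,0],0],[50,[20,34,0],1],[50,[38,64,0],1],[50,[58,97,0],2],[50,[78,131,0],2]]' >/dev/null
python3 -m jog '[[50,[20,33,0],0],[50,[40,67,0],0],[50,[60,101,0],0],[50,[80,135,0],0],[50,[92,155,0],0]]' >/dev/null
python3 -m jog '[[50,[0,0,-20],0],[50,[0,0,-50],0],[50,[0,0,-80],0],[50,[0,0,-95],0],[50,[0,0,-104],0]]'|egrep "pos|^force"
python3 -m jog '[[50,[0,0,-1],0],[50,[0,0,-2],0],[50,[0,0,-2],0],[50,[0,0,-2],0],[50,[0,0,-2],0]]'|egrep "pos|^force"
python3 -m jog '[[50,[0,0,-1],0],[50,[0,0,-2],0],[50,[0,0,-2],0],[50,[0,0,-2],0],[50,[0,0,-2],0]]'|egrep "pos|^force"
python3 -c "from h import *; state()"
```

```text
ee_pos: [0.5643, 0.0176, 0.0257]
force: [-0.3, -0.4, -2.0]
ee_pos: [0.5686, 0.0171, 0.0289]
force: [1.1, -0.4, -3.0]
ee_pos: [0.5676, 0.0171, 0.0256]
force: [1.3, 0.6, -2.0]
t19.20 tcp [567.6  17.1  25.6] yaxis ang -78.5 F [ 1.3  0.6 -2. ] w 55.7 gf 30.0
```

```bash
python3 -m jog '[[50,[0,0,-1],0],[50,[0,0,-2],0],[50,[0,0,-2],0],[50,[0,0,-2],0],[50,[0,0,-2],0]]'|egrep "pos|^force"
python3 -m jog '[[80,[0,0,0],0],[80,[0,0,0],0],[80,[0,0,0],0],[80,[0,0,0],0],[80,[0,0,0],0]]' |egrep "pos|^force|width"
python3 -m jog '[[80,[0,0,8],0],[80,[0,0,30],0],[80,[0,0,70],0],[80,[0,0,110],0],[80,[0,0,150],0]]' |egrep "pos|^force|width"
python3 -m jog '[[80,[-10,-38,0],0],[80,[-20,-76,0],0],[80,[-30,-114,0],0],[80,[-40,-152,0],0],[80,[-50,-190,0],0]]' |egrep "pos|^force|width"
python3 -m jog '[[80,[-10,-38,0],0],[80,[-20,-76,0],0],[80,[-30,-114,0],0],[80,[-40,-152,0],0],[80,[-40,-152,0],0]]' |egrep "pos|^force|width"
python3 -c "
from h import *; state(); a=snap('top',None);b=snap('side',None)
A=cv2.resize(a['color'][190:290,225:345],None,fx=5,fy=5,interpolation=cv2.INTER_CUBIC);A=A[:500]
B=cv2.resize(b['color'][230:330,235:365],None,fx=5,fy=5,interpolation=cv2.INTER_CUBIC)
cv2.imwrite('pics/t4.png',cv2.convertScaleAbs(A,alpha=1.8));cv2.imwrite('pics/s4.png',cv2.convertScaleAbs(B,alpha=1.8))"
```

```text
ee_pos: [0.5678, 0.0171, 0.024]
force: [-2.1, 0.3, 3.4]
ee_pos: [0.5677, 0.0172, 0.0235]
force: [-0.2, 0.3, -0.4]
gripper_width: 0.894
ee_pos: [0.5672, 0.0174, 0.1756]
force: [1.0, -0.2, 0.6]
gripper_width: 0.917
ee_pos: [0.517, -0.1744, 0.1746]
force: [0.4, -0.2, -0.6]
gripper_width: 0.926
ee_pos: [0.473, -0.3352, 0.1738]
force: [-0.7, -1.2, 0.3]
gripper_width: 0.919
t21.28 tcp [ 473.  -335.2  173.8] yaxis ang -79.3 F [-0.7 -1.2  0.3] w 80.0 gf 0.0
```

View pics/t4.png

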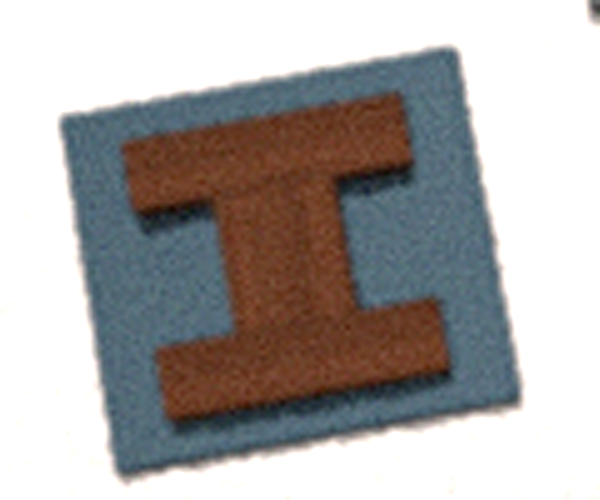

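View pics/s4.png

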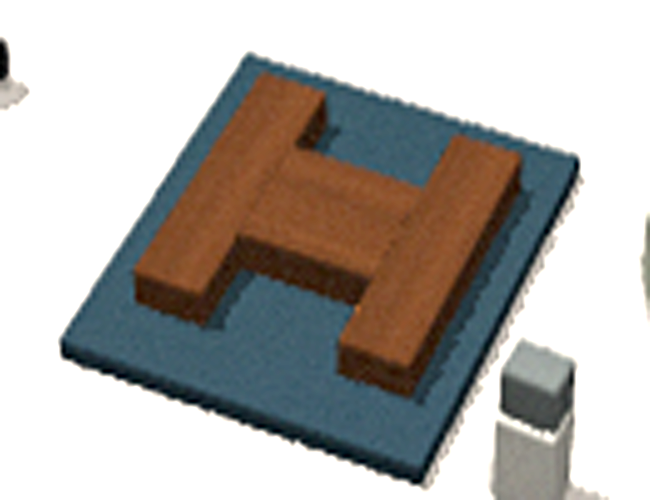

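The riser sits on the plinth, close to centred, with its top corners at t4 (122,143), (403,93), (450,370) and (168,420). I'll fit silhouettes to get precise offsets.

```bash
cat > fit.py <<'E'
from h import *
from scipy.optimize import minimize
def box(x,y,z0,z1,w,d): return np.array([[x+a*w/2,y+b*d/2,z] for a in(-1,1) for b in(-1,1) for z in(z0,z1)])
MOD={"plinth":([box(0,0,0,.015,.17,.19)],0),
"riser":([box(-.048,0,0,.024,.034,.13),box(.048,0,0,.024,.034,.13),box(0,0,0,.024,.062,.056)],.015),
"caddy":([box(0,0,0,.055,.102,.122),box(0,0,.055,.12,.012,.048)],0),
"hl":([box(0,0,0,.058,.028,.022),box(0,0,.058,.088,.026,.020)],0)}
def sil(s,n,p,z0,k=4):
    im=np.zeros((480*k,640*k),np.uint8); c,sn=np.cos(p[2]),np.sin(p[2])
    for b in MOD[n][0]:
        q=proj(s,np.c_[p[0]+c*b[:,0]-sn*b[:,1],p[1]+sn*b[:,0]+c*b[:,1],b[:,2]+z0])
        h=cv2.convexHull(((q+.5)*k*16-8).astype(np.int32)); cv2.fillConvexPoly(im,h,255,shift=4)
    return cv2.resize(im,(640,480),interpolation=cv2.INTER_AREA)/255.
def fit(s,n,mask,p0,z0=None,win=45):
    z0=MOD[n][1] if z0 is None else z0
    u,v=proj(s,[p0[0],p0[1],z0+.02])[0].astype(int); w=np.s_[max(0,v-win):v+win,max(0,u-win):u+win]
    x0=np.array([p0[0],p0[1],np.radians(p0[2])])
    f=lambda q: ((sil(s,n,x0+q*[.001,.001,.01],z0)[w]-mask[w])**2).sum()
    r=minimize(f,[0,0,0],method="Nelder-Mead",options=dict(initial_simplex=[[0,0,0],[5,0,0],[0,5,0],[0,0,5]],xatol=.05,fatol=.05))
    x=x0+r.x*[.001,.001,.01]; x[:2]*=1e3; x[2]=np.degrees(x[2]); print(n,x.round(1),"err",round(r.fun,1)); return x
def hsv(s): return cv2.split(cv2.cvtColor(cv2.GaussianBlur(s["color"],(3,3),0),cv2.COLOR_BGR2HSV))
E
python3 - <<'E'
from fit import *
for n in("top","side"):
    s=snap(n);h,S,v=hsv(s)
    rv=((S>90)&((h<25)|(h>170))).astype(float)
    pl=(((S>80)&(h>85)&(h<125))|(rv>0)|(v<70)).astype(float)
    a=fit(s,"plinth",pl,(.568,.0165,11.3),win=70);b=fit(s,"riser",rv,(.568,.017,11.3))
    d=b-a; t=np.radians(a[2]); print(n,"riser rel plinth local",np.round([d[0]*np.cos(t)+d[1]*np.sin(t),-d[0]*np.sin(t)+d[1]*np.cos(t),d[2]],1))
E
```

```text
plinth [569.2  14.9  10.8] err 806.7
riser [567.3  15.4  11.4] err 178.1
top riser rel plinth local [-1.8  0.9  0.6]
plinth [568.   15.9  11.7] err 682.4
riser [566.7  15.9  12.4] err 146.5
side riser rel plinth local [-1.2  0.2  0.7]
```

Run:
```python
from fit import *
for n in("top","side"):
    s=snap(n);h,S,v=hsv(s)
    m=((S>75)&((h<28)|(h>170))).astype(np.uint8)
    m=cv2.morphologyEx(m,cv2.MORPH_CLOSE,np.ones((5,5))).astype(float)
    fit(s,"caddy",m,(.571,.320,-5),win=60)
state()
```

```text
caddy [574.  323.7  -5.2] err 62.9
caddy [572.8 324.   -5.2] err 48.5
t21.58 tcp [ 478.6 -323.   173.9] yaxis ang -78.4 F [-0.6  0.   1. ] w 80.1 gf 0.0
```

```bash
python3 -m jog '[[80,[5,32,2],4],[80,[10,65,4],8],[80,[15,97,6],11],[80,[20,130,8],15],[80,[24,162,10],18]]' 40 >/dev/null
python3 -m jog '[[60,[5,32,0],4],[60,[10,65,0],8],[60,[15,97,0],11],[60,[20,130,0],15],[60,[24,162,0],18]]' >/dev/null
python3 -m jog '[[60,[5,32,0],4],[60,[10,65,0],8],[60,[15,97,0],11],[60,[20,130,0],15],[60,[24,162,0],19]]' >/dev/null
python3 -m jog '[[60,[5,32,0],4],[60,[10,65,0],8],[60,[15,97,0],11],[60,[20,130,0],15],[60,[24,162,0],18]]' >/dev/null
python3 -m jog '[[60,[0,0,0],0],[60,[0,0,0],0],[60,[0,0,0],0],[60,[0,0,0],0],[60,[0,0,0],0]]' >/dev/null
python3 -c "
from h import *; state(); snap('side','s5.png',(130,270,330,420),4)"
```

```text
t23.67 tcp [574.1 321.6 183.8] yaxis ang -5.6 F [ 0.7 -1.  -0.5] w 59.9 gf 0.0
```

View pics/s5.png

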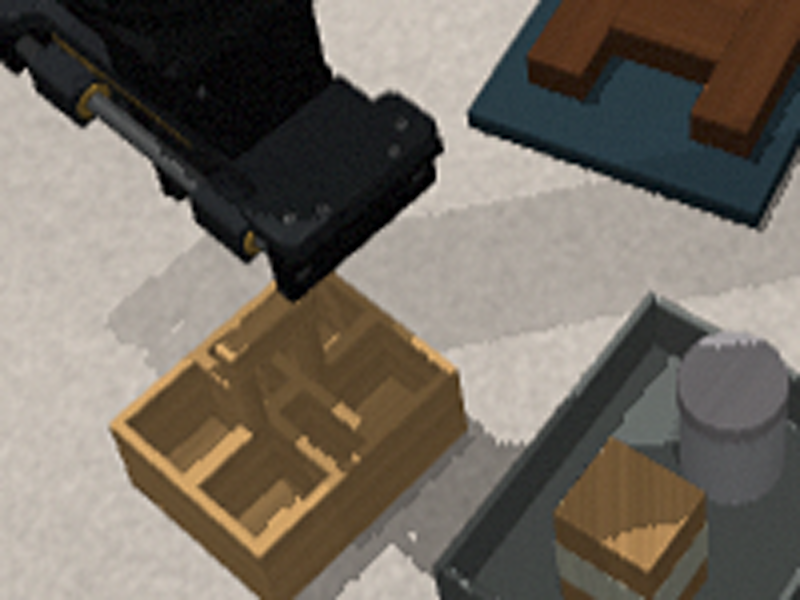

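Run:
```python
from h import *
s=snap("side"); t=np.radians(-5.2)
for a,b in((-1,-1),(-1,1),(1,1),(1,-1)):
    x,y=a*.051,b*.061
    u=proj(s,[.573+x*np.cos(t)-y*np.sin(t),.324+x*np.sin(t)+y*np.cos(t),.055])[0]
    print(a,b,((u-[130,270]+.4)*4).round())
g=ground(s,np.array([(112,430),(260,553),(463,374)])/4+[129.6,269.6],.055)*1e3;print(g.round(1))
```

```text
-1 -1 [458. 368.]
-1 1 [258. 556.]
1 1 [108. 422.]
1 -1 [308. 250.]
[[624.7 382.   55. ]
 [528.2 387.9  55. ]
 [512.6 269.1  55. ]]
```

The caddy hasn't moved: the measured rim corners match the prediction to about 2 mm. I'll grip the handle.

```bash
python3 -m jog '[[60,[0,3,-20],0],[60,[0,3,-45],0],[60,[0,3,-68],0],[60,[0,3,-82],0],[60,[0,3,-90],0]]' 45 |egrep "pos|^force"
python3 -m jog '[[5,[0,0,0],0],[5,[0,0,0],0],[5,[0,0,0],0],[5,[0,0,0],0],[5,[0,0,0],0]]' >/dev/null
python3 -m jog '[[5,[0,0,0],0],[5,[0,0,0],0],[5,[0,0,0],0],[5,[0,0,0],0],[5,[0,0,0],0]]'  |egrep "pos|^force|width"
python3 -m jog '[[5,[0,0,0],0],[5,[0,0,0],0],[5,[0,0,0],0],[5,[0,0,0],0],[5,[0,0,0],0]]'  |egrep "pos|^force|width|grasp"
```

```text
ee_pos: [0.5731, 0.3246, 0.0915]
force: [0.3, -0.5, 0.9]
ee_pos: [0.5738, 0.3261, 0.0937]
force: [-0.2, 0.1, 0.3]
gripper_width: 0.132
ee_pos: [0.5738, 0.3261, 0.0937]
force: [0.7, -0.9, -0.1]
gripper_width: 0.136
grasp_force: 45.0
```

```bash
python3 -m jog '[[5,[0,0,3],0],[5,[0,0,15],0],[5,[0,0,38],0],[5,[0,0,62],0],[5,[0,0,80],0]]' |egrep "pos|^force|width"
python3 -m jog '[[5,[0,-5,5],1],[5,[0,-20,5],3],[5,[-1,-42,5],6],[5,[-1,-68,5],9],[5,[-2,-95,5],11]]' >/dev/null
python3 -m jog '[[5,[0,-28,0],1],[5,[-1,-56,0],2],[5,[-1,-84,0],3],[5,[-2,-112,0],4],[5,[-2,-140,0],5]]' >/dev/null
python3 -m jog '[[5,[0,-26,0],0],[5,[-1,-48,0],1],[5,[-1,-63,0],1],[5,[-2,-71,0],1],[5,[-2,-73,0],1]]' >/dev/null
python3 -m jog '[[5,[0,0,-5],0],[5,[0,0,-15],0],[5,[0,0,-25],0],[5,[0,0,-32],0],[5,[0,0,-35],0]]' |egrep "pos|^force|width"
python3 -c "
from h import *; state()"
```

```text
ee_pos: [0.5734, 0.3265, 0.1755]
force: [0.4, 0.1, -3.7]
gripper_width: 0.137
ee_pos: [0.5663, 0.0191, 0.1414]
force: [0.2, -1.0, -4.4]
gripper_width: 0.132
t27.52 tcp [566.3  19.1 141.4] yaxis ang 11.6 F [ 0.2 -1.  -4.4] w 11.5 gf 45.0
```

```bash
python3 -m jog '[[5,[0,0,-2],0],[5,[0,0,-3],0],[5,[0,0,-4],0],[5,[0,0,-4],0],[5,[0,0,-4],0]]' |egrep "pos|^force|width"
python3 - <<'E'
from fit import *
for n in("top","side"):
    s=snap(n);h,S,v=hsv(s)
    S0=S.copy()
    m=((S>75)&(v>60)&((h<28)|(h>170))).astype(np.uint8)
    np.save(f"/tmp/{n}.npy",s["color"])
s=snap("side","s6.png",(220,190,370,340),4)
state()
E
```

```text
ee_pos: [0.5679, 0.0181, 0.1399]
force: [0.2, 0.7, -3.8]
gripper_width: 0.132
t28.08 tcp [567.8  18.1 139.9] yaxis ang 11.5 F [-0.6 -0.1 -3.4] w 11.4 gf 45.0
```

View pics/s6.png

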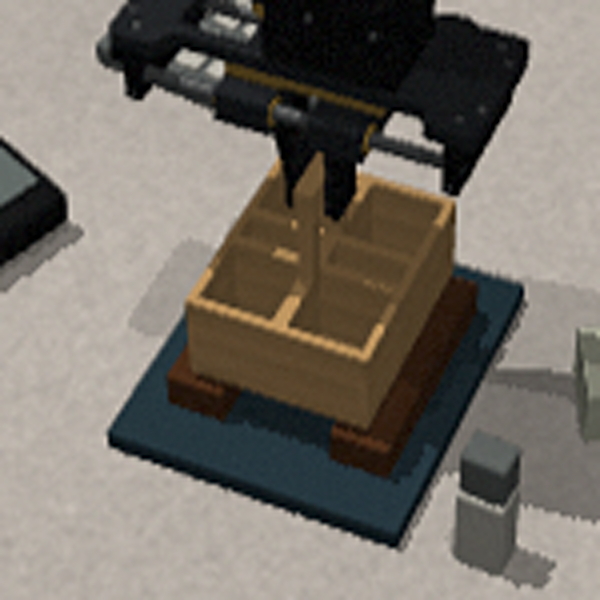

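The caddy hovers square over the riser, with rim corners at (190,300) and (368,355). I'll set it down.

```bash
python3 -m jog '[[5,[0,0,-2],0],[5,[0,0,-4],0],[5,[0,0,-5],0],[5,[0,0,-6],0],[5,[0,0,-6],0]]' |egrep "pos|^force|width"
python3 -m jog '[[5,[0,0,-1],0],[5,[0,0,-2],0],[5,[0,0,-2],0],[5,[0,0,-2],0],[5,[0,0,-2],0]]' |egrep "pos|^force|width"
python3 -m jog '[[35,[0,0,0],0],[35,[0,0,0],0],[35,[0,0,0],0],[35,[0,0,0],0],[35,[0,0,0],0]]' |egrep "pos|^force|width"
python3 -m jog '[[45,[0,0,0],0],[45,[0,0,15],0],[45,[0,0,50],0],[45,[0,0,80],0],[45,[0,0,110],0]]' |egrep "pos|^force|width"
python3 -m jog '[[70,[0,-10,0],0],[70,[-5,-35,-10],0],[70,[-10,-75,-10],0],[70,[-15,-112,-10],0],[70,[-20,-150,-10],0]]' |egrep "pos|^force|width"
python3 -m jog '[[70,[0,-37,0],0],[70,[0,-75,0],0],[70,[0,-112,0],0],[70,[0,-150,0],0],[70,[0,-180,0],0]]' >/dev/null
python3 - <<'E'
from fit import *
state()
for n in("top","side"):
    s=snap(n);h,S,v=hsv(s)
    cv2.imwrite(f"pics/{n}7.png",s["color"])
    # light wood: hue orange & brighter than riser
    p=proj(s,[.567,.0155,.06])[0].astype(int);print(n,p,[(int(h[q]),int(S[q]),int(v[q])) for q in [(p[1],p[0]+d) for d in(-25,-15,0,15,25)]])
    m=((h<28)&(S>75)&(v>75)).astype(np.uint8); m=cv2.morphologyEx(m,cv2.MORPH_CLOSE,np.ones((5,5))).astype(float)
    fit(s,"caddy",m,(.567,.0155,11.5),z0=.039,win=45)
    fit(s,"hl",((cv2.absdiff(s["color"],cv2.medianBlur(s["color"],61)).max(2)>28)).astype(float),(.427,.070,5),win=16)
E
```

```text
ee_pos: [0.5674, 0.0181, 0.1332]
force: [-0.1, 0.1, -4.5]
gripper_width: 0.133
ee_pos: [0.5677, 0.0182, 0.1327]
force: [-4.8, 0.7, 6.0]
gripper_width: 0.137
ee_pos: [0.5678, 0.0182, 0.1315]
force: [0.3, 0.3, -0.2]
gripper_width: 0.376
ee_pos: [0.5675, 0.0183, 0.2429]
force: [0.8, 0.2, 1.2]
gripper_width: 0.512
ee_pos: [0.547, -0.1333, 0.2312]
force: [0.2, -0.6, -0.2]
gripper_width: 0.776
t30.58 tcp [ 546.5 -316.   230.8] yaxis ang 11.3 F [ 0.2 -0.   0.4] w 69.7 gf 0.0
top [280 239] [(17, 116, 172), (18, 114, 177), (16, 124, 158), (15, 114, 128), (99, 71, 68)]
caddy [554.   41.7  13.2] err 41.7
hl [429.9  67.1   5. ] err 104.4
side [300 264] [(17, 124, 161), (17, 130, 141), (17, 128, 151), (17, 132, 112), (17, 128, 155)]
caddy [551.7  40.6  12.5] err 228.5
hl [429.1  67.7   9.5] err 168.1
```

The fit puts the caddy about 28 mm off, so it has probably been knocked. I'll look.

```bash
python3 -c "
import cv2,numpy as np
a=cv2.imread('pics/side7.png')[200:350,210:390];b=cv2.imread('pics/top7.png')[185:295,220:345]
A=cv2.resize(a,None,fx=2.4,fy=2.4,interpolation=2);B=cv2.resize(b,(int(360/110*125*1),360),interpolation=2)
c=cv2.convertScaleAbs(np.hstack([A,B])[:, :800],alpha=1.4);cv2.imwrite('pics/c7.png',c);print(c.shape)"
```

```text
(360, 800, 3)
```

View pics/c7.png

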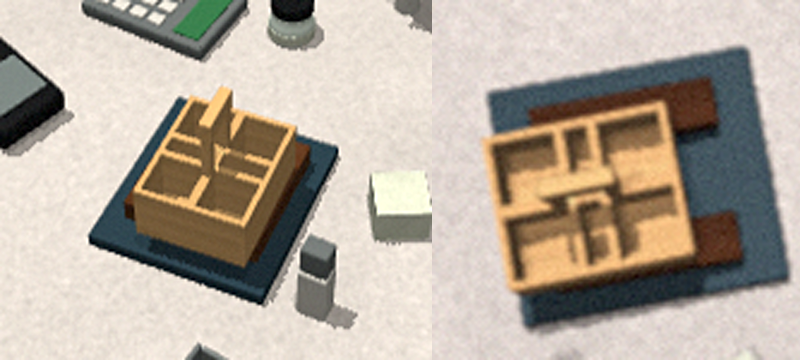

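The caddy has been knocked along the riser but still sits level on it. I'll re-grip it and bring it back.

```bash
python3 -m jog '[[60,[1,36,0],0],[60,[2,72,0],0],[60,[3,108,0],0],[60,[4,144,0],1],[60,[4,180,0],1]]' 45 >/dev/null
python3 -m jog '[[60,[1,36,0],0],[60,[2,72,0],0],[60,[3,108,0],0],[60,[3,144,0],0],[60,[3,178,0],0]]' >/dev/null
python3 -m jog '[[60,[0,0,-20],0],[60,[0,0,-40],0],[60,[0,0,-50],0],[60,[0,0,-50],0],[60,[0,0,-50],0]]' |egrep "pos|^force"
python3 - <<'E'
from fit import *
state()
s=snap("top");h,S,v=hsv(s)
s=snap("side");h,S,v=hsv(s)
m=((h<28)&(S>75)&(v>95)).astype(np.uint8); m=cv2.morphologyEx(m,cv2.MORPH_CLOSE,np.ones((5,5))).astype(float)
a=s["color"][200:350,210:390]; cv2.imwrite("pics/s8.png",cv2.resize(a,None,fx=4,fy=4,interpolation=2))
fit(s,"caddy",m,(.553,.041,12.5),z0=.039,win=45)
E
```

```text
ee_pos: [0.5543, 0.0459, 0.1813]
force: [0.8, -0.3, 0.4]
t31.93 tcp [554.3  45.9 181.3] yaxis ang 12.4 F [ 0.8 -0.3  0.4] w 59.8 gf 0.0
caddy [572.6   9.7  13.7] err 2144.2
```

View pics/s8.png

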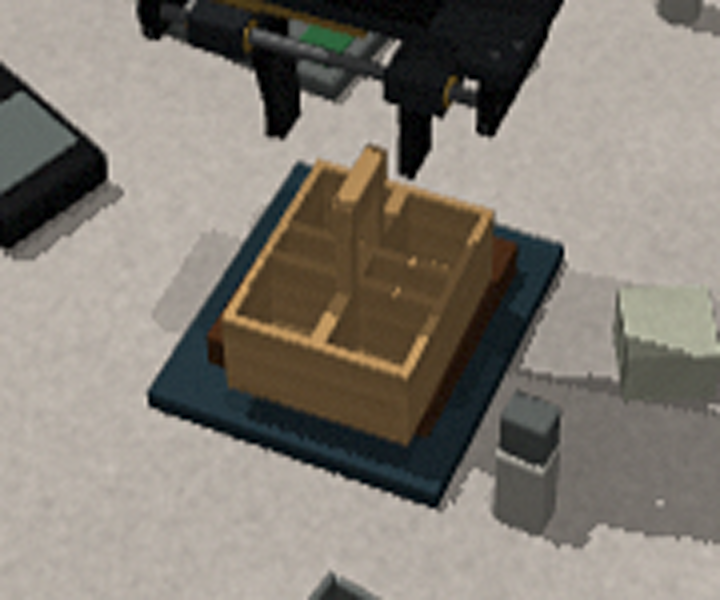

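Run:
```python
from h import *
s=snap("side")
g=ground(s,np.array([(225,317),(408,374),(494,212),(319,162)])/4+[209.6,199.6],.094)[:,:2]*1e3
e=np.roll(g,-1,0)-g;print(g.round(1),g.mean(0).round(1),np.hypot(*e.T).round(),np.degrees(np.arctan2(e[:,1],e[:,0])).round(1))
h=ground(s,np.array([(336,200),(354,207),(386,150),(368,144)])/4+[209.6,199.6],.159)[:,:2]*1e3;print(h.mean(0))
```

```text
[[585.  111.4]
 [488.1  88.9]
 [512.9 -27.1]
 [610.9  -4. ]] [549.3  42.3] [ 99. 119. 101. 118.] [-166.9  -77.9   13.3  102.6]
[549.41483003  41.44959551]
```

```bash
python3 -m jog '[[60,[-2,-3,-15],0],[60,[-2,-3,-30],0],[60,[-2,-3,-41],0],[60,[-2,-3,-46],0],[60,[-2,-3,-49],0]]' 45 |egrep "pos|^force"
python3 -m jog '[[5,[0,0,0],0],[5,[0,0,0],0],[5,[0,0,0],0],[5,[0,0,0],0],[5,[0,0,0],0]]' >/dev/null
python3 -m jog '[[5,[0,0,0],0],[5,[0,0,0],0],[5,[0,0,0],0],[5,[0,0,0],0],[5,[0,0,0],0]]'  |egrep "pos|^force|width"
python3 -m jog '[[5,[0,0,0],0],[5,[0,0,0],0],[5,[0,0,0],0],[5,[0,0,0],0],[5,[0,0,0],0]]'  |egrep "pos|^force|width|grasp"
python3 -c "from h import *; state()"
```

```text
ee_pos: [0.5526, 0.043, 0.1323]
force: [-0.6, -0.1, 0.9]
ee_pos: [0.5521, 0.043, 0.1324]
force: [-0.6, 0.1, -0.1]
gripper_width: 0.131
ee_pos: [0.5523, 0.0431, 0.1325]
force: [-2.1, -0.1, 0.1]
gripper_width: 0.134
grasp_force: 45.0
t33.75 tcp [552.3  43.1 132.5] yaxis ang 12.5 F [-2.1 -0.1  0.1] w 11.7 gf 45.0
```

```bash
python3 -m jog '[[5,[0,0,3],0],[5,[0,0,8],0],[5,[0,0,10],0],[5,[0,0,10],0],[5,[0,0,10],0]]' |egrep "pos|^force"
python3 -m jog '[[5,[3,-5,0],0],[5,[8,-13,0],-1],[5,[13,-21,0],-1],[5,[16,-25,0],-1],[5,[16,-25,0],-1]]' |egrep "pos|^force"
python3 -m jog '[[5,[0,0,-2],0],[5,[0,0,-4],0],[5,[0,0,-6],0],[5,[0,0,-8],0],[5,[0,0,-8],0]]' |egrep "pos|^force"
python3 -m jog '[[5,[0,0,-1],0],[5,[0,0,-2],0],[5,[0,0,-3],0],[5,[0,0,-3],0],[5,[0,0,-3],0]]' |egrep "pos|^force"
python3 -c "from h import *; state()"
```

```text
ee_pos: [0.5529, 0.0432, 0.1428]
force: [-0.3, -0.1, -4.1]
ee_pos: [0.5697, 0.0156, 0.1423]
force: [-0.1, -1.0, -3.9]
ee_pos: [0.5681, 0.0184, 0.134]
force: [-0.2, -0.5, -4.2]
ee_pos: [0.5687, 0.0182, 0.1323]
force: [-3.1, -0.6, 4.7]
t35.42 tcp [568.7  18.2 132.3] yaxis ang 11.5 F [-3.1 -0.6  4.7] w 11.3 gf 45.0
```

```bash
python3 -m jog '[[35,[0,0,0],0],[35,[0,0,0],0],[35,[0,0,0],0],[35,[0,0,0],0],[35,[0,0,0],0]]' |egrep "pos|^force|width"
python3 -m jog '[[45,[0,0,0],0],[45,[0,0,15],0],[45,[0,0,50],0],[45,[0,0,80],0],[45,[0,0,110],0]]' |egrep "pos|^force|width"
python3 -m jog '[[70,[0,-30,0],0],[70,[-5,-65,0],0],[70,[-8,-100,0],0],[70,[-8,-140,0],0],[70,[-12,-180,0],0]]'>/dev/null
python3 -m jog '[[70,[0,-35,0],0],[70,[0,-70,0],0],[70,[0,-105,0],0],[70,[0,-130,0],0],[70,[0,-153,0],0]]' >/dev/null
python3 -m jog '[[70,[0,0,0],0],[70,[0,0,0],0],[70,[0,0,0],0],[70,[0,0,0],0],[70,[0,0,0],0]]' >/dev/null
python3 - <<'E'
from fit import *
state()
for n in("top","side"):
    s=snap(n);h,S,v=hsv(s)
    m=((h<28)&(S>75)&(v>75)).astype(np.uint8); m=cv2.morphologyEx(m,cv2.MORPH_CLOSE,np.ones((5,5))).astype(float)
    rv=((S>90)&((h<25)|(h>170))).astype(float)
    if n=="top": fit(s,"caddy",m,(.567,.0155,11.5),z0=.039,win=45)
    # union of riser and caddy
    MOD["rc"]=(MOD["riser"][0]+[b+[0,0,.024] for b in MOD["caddy"][0]],.015)
    w=cv2.morphologyEx(((S>75)&((h<28)|(h>170))).astype(np.uint8),cv2.MORPH_CLOSE,np.ones((5,5))).astype(float)
    fit(s,"rc",w,(.567,.0155,11.5),win=50)
    cv2.imwrite(f"pics/{n}9.png",s["color"])
a=cv2.imread('pics/side9.png')[200:350,210:390];b=cv2.imread('pics/top9.png')[185:295,220:345]
A=cv2.resize(a,None,fx=2.4,fy=2.4,interpolation=2);B=cv2.resize(b,(int(360/110*125),360),interpolation=2)
cv2.imwrite('pics/c9.png',cv2.convertScaleAbs(np.hstack([A,B])[:,:800],alpha=1.4))
E
```

```text
ee_pos: [0.5689, 0.0181, 0.1316]
force: [-0.5, -0.3, 0.3]
gripper_width: 0.379
ee_pos: [0.5685, 0.0183, 0.2429]
force: [0.7, -0.8, 0.0]
gripper_width: 0.517
t37.50 tcp [ 557.2 -313.1  241.9] yaxis ang 11.6 F [ 0.6 -0.5  0.3] w 70.0 gf 0.0
caddy [570.5  17.2  11.2] err 77.5
rc [568.4  16.8  11.5] err 59.2
rc [567.   17.4  12.2] err 94.5
```

View pics/c9.png

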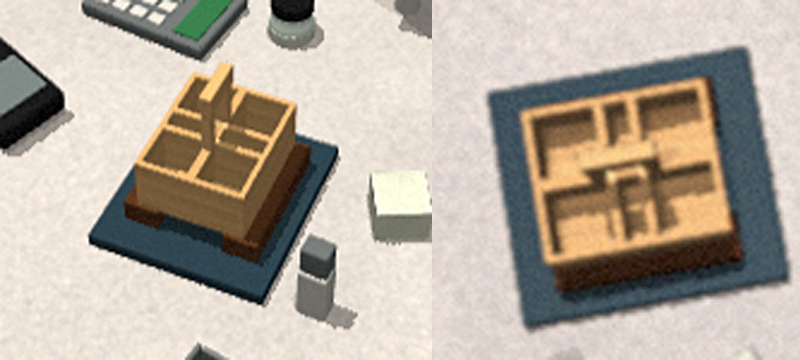

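The caddy is back centred on the riser, within about 2 mm in both views. Now the glue stick: I'll turn the fingers so they close along the caddy's y, then grip it.

```bash
python3 -m jog '[[70,[0,0,-10],-6],[70,[0,0,-20],-12],[70,[0,0,-30],-18],[70,[0,0,-40],-24],[70,[0,-1,-40],-30]]' 15 >/dev/null
python3 -m jog '[[70,[0,0,-10],-6],[70,[0,0,-20],-12],[70,[0,0,-30],-18],[70,[0,0,-40],-24],[70,[0,-1,-40],-30]]' >/dev/null
python3 -m jog '[[70,[0,0,0],-6],[70,[0,0,0],-12],[70,[0,0,0],-18],[70,[0,0,0],-24],[70,[0,0,0],-30]]' >/dev/null
python3 -m jog '[[70,[0,0,-30],0],[70,[0,0,-60],0],[70,[0,0,-82],0],[70,[0,0,-96],0],[70,[0,0,-103],0]]' |egrep "pos|^force"
python3 -m jog '[[20,[0,0,0],0],[20,[0,0,0],0],[20,[0,0,0],0],[20,[0,0,0],0],[20,[0,0,0],0]]' >/dev/null
python3 -m jog '[[20,[0,0,0],0],[20,[0,0,0],0],[20,[0,0,0],0],[20,[0,0,0],0],[20,[0,0,0],0]]' |egrep "pos|^force|width|grasp"
python3 -c "from h import *; state()"
```

```text
ee_pos: [0.5555, -0.3159, 0.0564]
force: [0.3, 0.4, -0.2]
ee_pos: [0.5568, -0.317, 0.0589]
force: [-0.4, -0.7, 2.4]
gripper_width: 0.324
grasp_force: 15.0
t40.10 tcp [ 556.8 -317.    58.9] yaxis ang -78.5 F [-0.4 -0.7  2.4] w 28.2 gf 15.0
```

```bash
python3 -m jog '[[20,[0,0,5],0],[20,[0,0,30],0],[20,[0,0,65],0],[20,[0,0,100],0],[20,[0,0,130],0]]' |egrep "pos|^force"
python3 -m jog '[[20,[0,10,2],0],[20,[0,38,2],0],[20,[0,70,2],0],[20,[-1,102,2],0],[20,[-2,135,2],0]]' >/dev/null
python3 -m jog '[[20,[0,35,0],0],[20,[-1,70,0],0],[20,[-2,105,0],0],[20,[-3,138,0],0],[20,[-3,160,0],0]]' >/dev/null
python3 -m jog '[[20,[0,0,0],0],[20,[0,0,-5],0],[20,[0,0,-15],0],[20,[0,0,-25],0],[20,[0,0,-30],0]]' |egrep "pos|^force"
python3 -m jog '[[20,[0,0,0],0],[20,[0,0,0],0],[20,[0,0,0],0],[20,[0,0,0],0],[20,[0,0,0],0]]' |egrep "pos|^force|width"
python3 -c "from h import *; state();a=snap('side');b=snap('top')
np.save('/tmp/a.npy',a['color'])"
```

```text
ee_pos: [0.5568, -0.3166, 0.1909]
force: [0.1, -0.0, -0.3]
ee_pos: [0.5503, -0.0237, 0.158]
force: [-0.5, 0.3, 0.6]
ee_pos: [0.552, -0.0219, 0.161]
force: [1.1, 0.2, -0.5]
gripper_width: 0.327
t42.18 tcp [552.  -21.9 161. ] yaxis ang -78.5 F [ 1.1  0.2 -0.5] w 28.5 gf 15.0
```

```bash
python3 -m jog '[[20,[0,0,-4],0],[20,[0,0,-8],0],[20,[0,0,-12],0],[20,[0,0,-16],0],[20,[0,0,-18],0]]' |egrep "pos|^force"
python3 -m jog '[[20,[0,0,-10],0],[20,[0,0,-20],0],[20,[0,0,-28],0],[20,[0,0,-34],0],[20,[0,0,-36],0]]' |egrep "pos|^force"
python3 -m jog '[[20,[0,0,-1],0],[20,[0,0,-2],0],[20,[0,0,-3],0],[20,[0,0,-3],0],[20,[0,0,-3],0]]' |egrep "pos|^force"
```

```text
ee_pos: [0.5511, -0.0218, 0.1416]
force: [-0.4, -0.1, 0.2]
ee_pos: [0.5506, -0.0218, 0.1049]
force: [-0.6, 0.1, -0.5]
ee_pos: [0.5518, -0.0219, 0.1039]
force: [0.0, 0.7, -0.6]
```

```bash
python3 -m jog '[[20,[0,0,-1],0],[45,[0,0,-1],0],[45,[0,0,-1],0],[45,[0,0,-1],0],[45,[0,0,-1],0]]' |egrep "pos|^force|width"
python3 -m jog '[[45,[0,0,10],0],[45,[0,0,35],0],[45,[0,0,70],0],[45,[0,0,105],0],[45,[0,0,140],0]]' |egrep "pos|^force|width"
python3 -m jog '[[70,[0,-37,0],0],[70,[0,-75,0],0],[70,[0,-110,0],0],[70,[0,-145,0],0],[70,[0,-180,0],0]]' >/dev/null
python3 - <<'E'
from fit import *
state()
for n in("top","side"):
    s=snap(n); c=s["color"]
    p0=(.428,.069,7); u,v=proj(s,[.428,.069,.044])[0].astype(int)
    m=np.full((480,640),cv2.GC_BGD,np.uint8); m[v-20:v+20,u-16:u+16]=cv2.GC_PR_BGD
    r=sil(s,"hl",[.428,.069,np.radians(7)],0)>.5
    m[cv2.dilate(r.astype(np.uint8),np.ones((5,5)))>0]=cv2.GC_PR_FGD; m[cv2.erode(r.astype(np.uint8),np.ones((5,5)))>0]=cv2.GC_FGD
    m[:v-24]=cv2.GC_BGD
    cv2.grabCut(c,m,None,np.zeros((1,65)),np.zeros((1,65)),5,cv2.GC_INIT_WITH_MASK)
    f=((m==1)|(m==3)).astype(float); print(n,f.sum(),r.sum())
    for a in(0,8,16): fit(s,"hl",f,(.428,.069,a),win=24)
    if n=="side":
        print("\n".join(" ".join("%3d"%x for x in row) for row in c[v-22:v+20:1,u-14:u+14,1]))
E
```

```text
ee_pos: [0.5516, -0.0219, 0.1026]
force: [-0.1, 0.2, 0.0]
gripper_width: 0.492
ee_pos: [0.5513, -0.0216, 0.2449]
force: [0.5, -0.8, -0.5]
gripper_width: 0.515
t44.78 tcp [ 551.5 -203.5  243.7] yaxis ang -78.5 F [-0.6 -0.4  0.6] w 67.2 gf 0.0
top 303.0 209
hl [428.7  68.3  -0.8] err 104.9
hl [428.6  68.1   4.2] err 105.9
hl [428.5  68.    1.1] err 103.5
side 499.0 565
hl [428.3  69.3  16.2] err 24.7
hl [428.4  68.7  18.3] err 24.5
hl [428.4  68.7  18. ] err 24.2
 36  31  32  48  57  54  54  33  15  74 108 157 174 168 164 160 163 167 168 169 165 164 165 159 158 165 166 165
 30  31  47  54  49  50  50  17  30 102  98 170 166 170 167 164 162 164 165 167 163 159 160 161 165 166 165 166
 33  49  55  49  54  53  37  11  77 106 153 171 167 168 164 162 164 164 163 163 163 162 160 163 167 168 169 167
 31  55  52  51  54  48  19  23 107 106 174 172 168 169 164 162 165 167 166 163 161 166 163 164 165 166 167 166
 31  51  53  53  54  34  16  72 103 100 169 167 131 153 171 167 165 166 166 162 163 166 164 164 162 161 163 161
 47  51  50  52  51  16  30 100 100 152 170 122  95 110 125 151 166 165 16
[... 3369 characters left out ...]
  89 105 101 102 125 123 121
159 160 161 158 161 170 134  77  75  76  80  78  77  77  78  77  77  78  75  71  76 102 104 102 103 103 104 106
160 160 160 160 158 164 161 149  89  80  73  77  76  77  78  79  79  80  75  69  99 102 102 100 100 102 106 107
163 164 162 160 159 160 166 166 151 151  82  90  80  74  76  75  77  77  74  83 108 102 100 101  99 102 104 105
164 165 164 163 164 164 167 163 162 166 148 151 122 108  75  73  74  76  74 104 110 106 105 103 103 110 105 104
164 166 165 162 166 163 165 161 158 160 159 159 157 162 158  91  88  79  90 107 108 106 107 103 104 108 105  99
165 166 166 161 164 165 163 161 160 157 153 154 160 168 172 154 158 157 157 100  99 101 104 105 105 107 102  99
```

Run:
```python
from h import *
s=snap("side"); u,v=proj(s,[.428,.069,.044])[0].astype(int)
g=ground(s,np.array([(7.7,11.6),(11.8,4),(22.4,9.2),(19.3,15.8)])+[u-14,v-22],.088)[:,:2]*1e3
e=np.roll(g,-1,0)-g;print(g.mean(0).round(1),np.hypot(*e.T).round(1),np.degrees(np.arctan2(e[:,1],e[:,0])).round(1))
```

```text
[427.3  71.2] [20.7 24.1 17.5 24.4] [ -80.1 -177.7  101.7   10.1]
```

```bash
python3 -m jog '[[60,[-12,28,0],0],[60,[-24,56,0],0],[60,[-37,84,0],0],[60,[-49,112,0],0],[60,[-61,137,0],0]]' 15 >/dev/null
python3 -m jog '[[60,[-12,28,0],0],[60,[-24,56,0],0],[60,[-37,84,0],0],[60,[-49,112,0],0],[60,[-62,137,0],0]]' >/dev/null
python3 -m jog '[[60,[0,0,-30],0],[60,[0,0,-60],0],[60,[0,0,-85],0],[60,[0,0,-100],0],[60,[0,0,-110],0]]' |egrep "pos|^force"
python3 -m jog '[[60,[0,0,-25],0],[60,[0,0,-45],0],[60,[0,0,-60],0],[60,[0,0,-70],0],[60,[0,0,-76],0]]' |egrep "pos|^force"
python3 -m jog '[[12,[0,0,0],0],[12,[0,0,0],0],[12,[0,0,0],0],[12,[0,0,0],0],[12,[0,0,0],0]]' >/dev/null
python3 -m jog '[[12,[0,0,0],0],[12,[0,0,0],0],[12,[0,0,0],0],[12,[0,0,0],0],[12,[0,0,0],0]]' |egrep "pos|^force|width|grasp"
python3 -c "from h import *; state()"
```

```text
ee_pos: [0.427, 0.0735, 0.1311]
force: [0.2, 0.1, 0.5]
ee_pos: [0.4283, 0.0728, 0.0561]
force: [-1.0, 0.2, 0.0]
ee_pos: [0.4289, 0.0721, 0.0568]
force: [-1.1, 0.2, 1.7]
gripper_width: 0.247
grasp_force: 14.5
t47.43 tcp [428.9  72.1  56.8] yaxis ang -78.5 F [-1.1  0.2  1.7] w 21.5 gf 14.5
```

```bash
python3 -m jog '[[32,[0,0,0],0],[32,[0,0,0],0],[32,[0,0,5],0],[32,[0,0,5],0],[32,[0,0,5],0]]' 15 >/dev/null
python3 -m jog '[[12,[0,0,0],0],[12,[0,0,0],0],[12,[0,0,0],0],[12,[0,0,0],0],[12,[0,0,0],0]]' |egrep "pos|^force|width|grasp"
python3 -m jog '[[12,[0,0,0],0],[12,[0,0,5],0],[12,[0,0,30],0],[12,[0,0,62],0],[12,[0,0,95],0]]' |egrep "pos|^force|width|grasp"
python3 -m jog '[[12,[0,0,20],0],[12,[0,0,35],0],[12,[0,0,38],0],[12,[0,0,38],0],[12,[0,0,38],0]]' |egrep "pos|^force|width|grasp"
python3 -c "from h import *; state()"
```

```text
ee_pos: [0.4285, 0.0721, 0.0615]
force: [-0.0, -0.5, -0.6]
gripper_width: 0.228
grasp_force: 15.0
ee_pos: [0.4276, 0.0725, 0.1574]
force: [0.7, -0.9, -1.3]
gripper_width: 0.232
grasp_force: 15.0
ee_pos: [0.4281, 0.0721, 0.1938]
force: [0.4, -0.8, -0.6]
gripper_width: 0.226
grasp_force: 15.0
t49.10 tcp [428.1  72.1 193.8] yaxis ang -78.5 F [ 0.4 -0.8 -0.6] w 19.7 gf 15.0
```

```bash
python3 -m jog '[[12,[8,-2,0],0],[12,[32,-7,0],0],[12,[64,-15,0],0],[12,[94,-22,0],0],[12,[109,-25,0],0]]' >/dev/null
python3 -m jog '[[12,[0,0,0],0],[12,[0,0,-8],0],[12,[0,0,-18],0],[12,[0,0,-28],0],[12,[0,0,-33],0]]' |egrep "pos|^force"
python3 -m jog '[[12,[0,0,-5],0],[12,[0,0,-10],0],[12,[0,0,-15],0],[12,[0,0,-20],0],[12,[0,0,-22],0]]' |egrep "pos|^force"
python3 -m jog '[[12,[0,0,-8],0],[12,[0,0,-16],0],[12,[0,0,-24],0],[12,[0,0,-28],0],[12,[0,0,-31],0]]' |egrep "pos|^force"
python3 -c "from h import *; state()"
```

```text
ee_pos: [0.5356, 0.0472, 0.1594]
force: [0.1, 0.4, -0.0]
ee_pos: [0.5373, 0.047, 0.1389]
force: [0.4, 0.3, -0.6]
ee_pos: [0.5371, 0.0471, 0.1075]
force: [0.4, -0.4, -0.3]
t50.77 tcp [537.1  47.1 107.5] yaxis ang -78.5 F [ 0.4 -0.4 -0.3] w 20.2 gf 15.0
```

```bash
python3 -m jog '[[12,[0,0,-1],0],[12,[0,0,-2],0],[38,[0,0,-2],0],[38,[0,0,-2],0],[38,[0,0,-2],0]]' |egrep "pos|^force|width"
python3 -m jog '[[38,[0,0,0],0],[38,[0,0,20],0],[38,[0,0,50],0],[38,[0,0,90],0],[38,[0,0,130],0]]' |egrep "pos|^force|width"
python3 -m jog '[[60,[-10,-38,0],0],[60,[-20,-76,0],0],[60,[-30,-114,0],0],[60,[-35,-152,0],0],[60,[-40,-190,0],0]]' >/dev/null
python3 -m jog '[[60,[0,-38,0],0],[60,[0,-76,0],0],[60,[0,-114,0],0],[60,[0,-130,0],0],[60,[0,-130,0],0]]' >/dev/null
python3 - <<'E'
from fit import *
state()
MOD["rc"]=(MOD["riser"][0]+[b+[0,0,.024] for b in MOD["caddy"][0]],.015)
t=np.radians(11.5);C,Sn=np.cos(t),np.sin(t)
for n in("top","side"):
    s=snap(n);h,S,v=hsv(s); cv2.imwrite(f"pics/{n}10.png",s["color"])
    d=cv2.absdiff(s["color"],cv2.imread(f"pics/{n}9.png")).max(2)>40
    m,l,st,ce=cv2.connectedComponentsWithStats(d.astype(np.uint8))
    for i in range(1,m):
        if st[i,4]>25 : 
            print(n,"changed blob",st[i],(ground(s,ce[i],.12)*1e3).round()[0,:2])
    for lx,ly in((-25,-35),(-25,35)):
        X,Y=.568+(C*lx-Sn*ly)/1e3,.0165+(Sn*lx+C*ly)/1e3
        print("expect",(X*1e3).__round__(),(Y*1e3).__round__(),proj(s,[[X,Y,.132],[X,Y,.1]]).round().tolist())
    w=cv2.morphologyEx(((S>75)&((h<28)|(h>170))).astype(np.uint8),cv2.MORPH_CLOSE,np.ones((5,5))).astype(float)
    fit(s,"rc",w,(.567,.0155,11.5),win=50)
E
```

```text
ee_pos: [0.5379, 0.0472, 0.107]
force: [-0.2, -0.5, 0.5]
gripper_width: 0.371
ee_pos: [0.5368, 0.0472, 0.2377]
force: [1.1, -1.0, -0.0]
gripper_width: 0.439
t52.43 tcp [ 496.  -278.6  235.9] yaxis ang -79.0 F [ 0.3 -0.4 -0.5] w 59.9 gf 0.0
top changed blob [ 519  119   73   32 1119] [ 797. -565.]
top changed blob [  366   139   264   341 13608] [ 559. -398.]
top changed blob [ 489  195   46   87 1005] [ 564. -473.]
top changed blob [606 197  34  53 906] [ 612. -707.]
top changed blob [579 207  12  28  59] [ 613. -630.]
top changed blob [291 236  15  19 207] [547. -26.]
top changed blob [258 243  16  19 199] [532.  40.]
top changed blob [ 539  244   73  236 8077] [ 267. -587.]
top changed blob [575 249  10  19  83] [ 529. -610.]
top changed blob [ 407  281   98  199 9299] [ 261. -354.]
top changed blob [452 291   8  15  51] [ 445. -350.]
top changed blob [248 295  17  23 283] [424.  54.]
top changed blob [461 306   6  13  45] [ 417. -364.]
top changed blob [475 444   8  24  60] [ 142. -384.]
expect 550 -23 [[296.0, 243.0], [297.0, 245.0]]
expect 537 46 [[262.0, 249.0], [264.0, 251.0]]
[... 562 characters left out ...]
 blob [627 172  13  10  77] [  45. -624.]
side changed blob [ 435  185  201  115 2393] [ 129. -286.]
side changed blob [310 230  14  23 200] [552. -21.]
side changed blob [297 253  15  21 167] [533.  51.]
side changed blob [477 267  21  17  48] [ 214. -128.]
side changed blob [499 284  17  16  28] [ 173. -113.]
side changed blob [333 298  26  39 574] [396. 121.]
side changed blob [517 300  31  26  53] [113. -90.]
side changed blob [545 301  18  56 155] [ 77. -86.]
side changed blob [627 396  13   3  32] [-81. -17.]
side changed blob [619 457  21   7  35] [-99.  96.]
expect 550 -23 [[318.0, 234.0], [317.0, 245.0]]
expect 537 46 [[304.0, 257.0], [304.0, 267.0]]
rc [566.7  18.4  11.7] err 641.3
```

```bash
python3 -c "
from plant import order; print(order.hand_in())"
```

```text
the job is handed in; nothing more can be done
None
```

The job is done and handed in at about 53 s. The carton and tin are upright in the returns tray, and the riser and caddy sit centred on the plinth to within about 2 mm. The caddy was knocked aside once, so I regripped and recentred it before loading. The glue stick and highlighter, the only stationery items present, each stand in a caddy compartment. The judge returned no result.

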